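# Peel the top tray off an oily nested stack and hold it over the drip grate

### The arm

A 6-joint arm with a two-finger parallel gripper is mounted at the origin on the work surface. World frame = base frame: x ahead of the robot, y to its left, z up, the work surface at z = 0. Lengths are in m, angles in rad, forces in N, time in s.
With the tool pointing down it reaches from about 0.225 to 0.725 m from the base axis. Payload 3.1 kg.
Tool frame: the origin (TCP) lies midway between the tips of the shut fingers; the grasp point (between the pads) lies 19 mm behind it; z points along the fingers, x is the direction in which the jaws open and shut, and the axes are right-handed (so a half turn about z gives the same grasp; the last joint's range is limited). The gripper opens to 85 mm and grips with 20 to 120 N. Pads are 22 mm wide; open, the fingers measure 114 mm over their backs; the gripper's body (76 mm by 85 mm) begins 54 mm behind the grasp point. The pads swing forward as they close: fully open they stand 13 mm farther back than shut.
Start: joints at [-1.3, 0.048, 0.099, 1.622, 0, 1.443], TCP at [0.204, -0.484, 0.231] pointing down, gripper open.
Joint ranges: [-2.91, 2.91], [-0.99, 1.94], [-1.21, 1.42], [-2.12, 2.29], [-1.49, 1.47], [-3.14, 3.14]. Speed limits (rad/s): [2.79, 2.79, 3.14, 3.14, 3.14, 3.14].

### API

Orientations are given as a unit quaternion [w, x, y, z].
In Python, from bench import telemetry, vision, order gives the robot as it stands.
- The arm moves only by the tool play_rows, never from a script. Its argument "motion" is a list of rows, each a list of 5 numbers: the shift along the tool's x, y, z in units of 40 mm (1.0 is 40 mm), then the turn about the tool's z in degrees, then the finger opening in mm, from 0 to 85.4. In form: [[dx, dy, dz, yaw, hand], ...]. A call has 1 to 8 rows; each row is the pose to reach, as a shift and turn from the pose commanded when the call began, along the tool's axes at that moment; what a row does not reach only later rows make up. A row lasts 1/10 s, in which the tool goes at most 50 mm and 8.59 degrees, less where a joint would pass 70% of its speed; a pose out of reach is approached as far as the arm can. A call with a gripper value outside its range is refused whole. The fingers move at their own pace and stop on an object; "newtons" is the grip in N (left out, the last holds). Time passes only in rows, so rows that repeat a pose let the fingers close. It gives the time, the measured TCP pose, the force and the opening at its end, in the units of the state.
- telemetry.sense(): the state, without advancing time (a new reading comes with each control period).
- vision.snapshot(name): name is "side" or "top"; returns the picture (480x640x3 uint8, red, green, blue); there is no depth.
- vision.camera_params(name): a dict with "K" (3x3 intrinsics, pixels), "dist_coeffs" ([k1, k2, p1, p2, k3] as OpenCV has them; the pictures are not rectified), "xyz" and "rotation" of the camera in the world. Camera axes: x right, y down, z forward; pixel columns grow to the right and rows downward; lengths in m; the calibration is good to about 2 mm. A picture is of the moment at which its call begins. camera_params takes no time and is no camera call.
- order.hand_in(): hands the job in, once; it reports no verdict.
The state is a dict: "time": time; "joint_pos": joint angles; "qvel": joint speeds; "joint_efforts": joint torques, N m; "eef_pos": TCP position; "tool_rot": TCP orientation; "force": force on the tool from outside, world axes, zero at the start; "moment": the same for the moment, N m; "opening": finger opening in m.
Only numpy, scipy, OpenCV 4.12 (cv2) and the standard library are available. Lean on these libraries where they do the work, as an engineer would, in place of code of your own. Each camera call takes 0.05 s, during which the arm holds its last target.

### The job

The top steel tray has stuck in the nested stack on the injector bench: take it by the lug at its corner and peel it off by lifting that corner first, so that it comes up at a clear slant while the opposite corner still sits in the stack, and leave the rest of the stack where it is. Then carry the tray over to the perforated drip grate and finish while still holding it there: steady, centred over the grate, right way up and roughly level, at least 10 cm above the bench and carried by the gripper alone. Do not disturb the injectors and other things lying about.

Things in the scene. Friction and masses are not known exactly. Their poses are not given: they have to be found in the camera images.
- tray: Top tray of the stack: steel pan 176 (x) x 116 (y) x 34 mm, walls 4 mm, open above, 0.2 kg; 3 mm flange 210 x 150 mm round its rim, flange top 34 mm above the underside; a lifting lug on the flange at the +x +y corner. Origin: underside centre, z up. Starts sunk 22 mm into the tray below with 4 mm play all round, stuck on its long sides (a straight pull takes about 6 to 12 N; comes free when raised 10 to 20 mm).
- tray_lug (a point): Centre of the tray's lug: upright plate 28 mm long, 10 mm thick, 30 mm high above the flange top, at (95.5, 63, 49) mm in the tray's frame (starts 97 mm above the bench). Its length runs along the tray's diagonal, 0.583 rad from the tray's x towards its y, so fingers close across the diagonal. Axes as the tray's.
- tray_heel (a point): The bottom outside corner of the tray's pan diagonally opposite the lug, at (-88, -58, 0) mm in the tray's frame.
- stack: The lower nested trays, stuck together as one loose body of 2 kg: same make as the top tray, no lug, flanges 210 x 150 mm, the uppermost flange 70 mm above the bench. Origin: centre of the underside, on the bench; axes as the tray's. The top tray's underside starts 48 mm above this origin.
- grate: Drip grate fixed to the bench: perforated metal panel 230 (x) x 190 (y) mm with a raised dark frame, 16 mm high in all. Origin: centre of its underside, on the bench.
- injector0: Bystander: fuel injector lying between the stack and the grate, 160 mm long, 26 mm thick, steel and black. Origin: underside, near mid-length.
- injector1: Bystander: fuel injector lying beyond them, 160 mm long, 26 mm thick, steel and black. Origin: underside, near mid-length.
- injector2: Bystander: fuel injector lying on the far left, 160 mm long, 26 mm thick, steel and black. Origin: underside, near mid-length.
- injector3: Bystander: fuel injector lying on the far right, 160 mm long, 26 mm thick, steel and black. Origin: underside, near mid-length.
- wrench: Bystander: steel wrench 180 mm long lying beyond the stack and the grate, left of centre. Origin near mid-length.
- cleaner: Bystander: aluminium tin, 66 mm across and 70 mm tall, standing far off on the right. Origin: centre of its underside.
- collet: Bystander: steel turned part, 44 mm across and 40 mm tall, standing far off on the left. Origin: centre of its underside.

How it is judged:
By the outcome, as a careful person would: the job done as asked, in the order asked, and still so for the second after the job is handed in, while the arm keeps its last pose, push and grip.
It also fails if it takes over 45 s, if anything falls off the work surface, if the arm or the gripper's body presses on something with over 40 N, if the wrist force passes 120 N, or if a joint passes its speed limit or range.

## Working session

There is one attempt and no reset: what is moved stays moved. The work goes in short steps, Python scripts to look and compute and a tool call to move; the robot and the scene stay as the last step left them, time stands still between calls to the robot, and variables do not carry over. Pictures are saved under pics/ and viewed, and the job is handed in when it is done.

Besides the shell and the picture viewer there is one more tool, called in YAML: its name, and indented under it one key for each argument. play_rows: Moves the arm, as the interface text tells. Its arguments: {"type":"object","properties":{"motion":{"type":"array","items":{"type":"array","items":{"type":"number"}}},"newtons":{"type":"number"}},"required":["motion"]}

```bash
mkdir -p pics; ls; python3 - <<'E'
from bench import telemetry, vision
import cv2
s=telemetry.sense();print(s)
for n in("side","top"):
    p=vision.camera_params(n);print(n,p)
    cv2.imwrite(f"pics/{n}0.png",vision.snapshot(n)[...,::-1])
E
```

```text
pics
{'time': 0.0, 'joint_pos': array([-1.29982441e+00,  4.87229172e-02,  9.75776032e-02,  1.62196317e+00,
       -2.45920078e-06,  1.44298982e+00]), 'qvel': array([-2.18148872e-04,  1.76100050e-03,  1.35814027e-03, -8.99111894e-05,
        4.88664889e-04,  1.42317230e-03]), 'joint_efforts': array([ 1.66593668e-04, -3.38786674e+01,  3.20011783e+01,  2.02283141e-02,
       -7.74211389e-05, -3.91001706e-06]), 'eef_pos': array([ 0.20367588, -0.48322832,  0.23012146]), 'tool_rot': array([-7.55980410e-04,  8.33153963e-01, -5.53039906e-01, -8.74648392e-04]), 'force': array([-0.24927928,  0.00076589, -0.6033434 ]), 'moment': array([ 0.01279004,  0.01162011, -0.04693874]), 'opening': 0.0851138388607687}
side {'K': array([[573.61531001,   0.        , 312.23030874],
       [  0.        , 573.61531001, 238.66807611],
       [  0.        ,   0.        ,   1.        ]]), 'dist_coeffs': array([-0.0849569,  0.       ,  0.       ,  0.       ,  0.       ]), 'xyz': array([0.17036341, 1.13401652, 0.73036399]), 'rotation': array([ 0.08290009, -0.14767081,  0.84302128, -0.51052525])}
top {'K': array([[583.16840357,   0.        , 326.95782381],
       [  0.        , 583.16840357, 240.09636095],
       [  0.        ,   0.        ,   1.        ]]), 'dist_coeffs': array([-0.05958761,  0.        ,  0.        ,  0.        ,  0.        ]), 'xyz': array([0.38434435, 0.01258175, 1.28855649]), 'rotation': array([ 0.045558  , -0.70241673,  0.70767089, -0.06113189])}
```

View pics/top0.png

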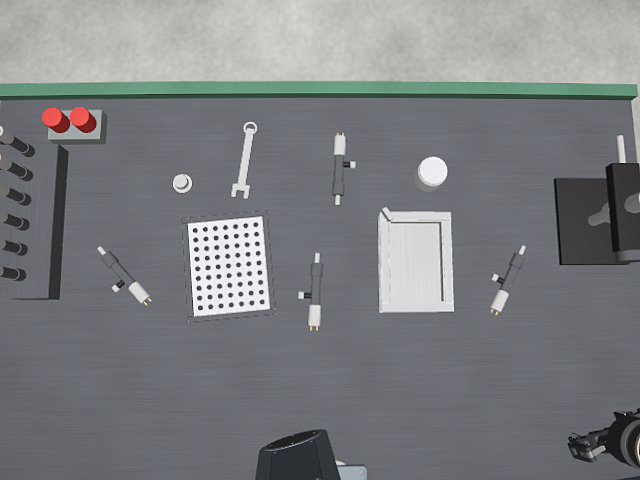

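View pics/side0.png

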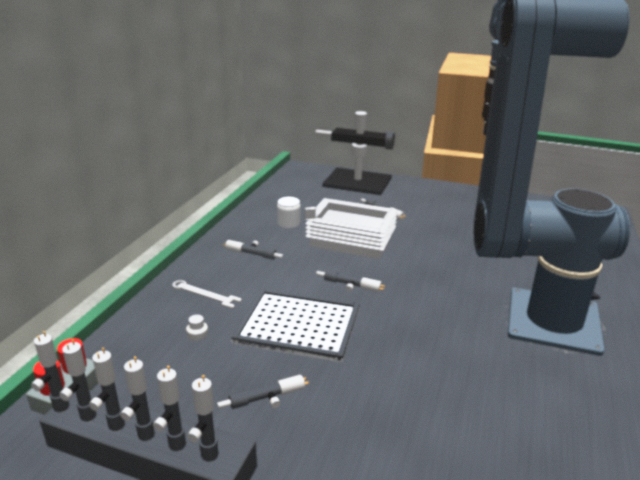

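The top view shows the tray at around (415,262), with its lug at the upper-left corner near (386,213). The grate is at around (229,266) and injector0 lies between them near (316,290). I'll zoom in and measure.

```bash
cat > h.py <<'E'
import numpy as np, cv2
from scipy.spatial.transform import Rotation as R
from bench import telemetry, vision
def q2R(q): return R.from_quat(np.r_[q[1:],q[0]])
def ray(n,px):
    p=vision.camera_params(n)
    u=cv2.undistortPoints(np.array(px,float).reshape(-1,1,2),p["K"],p["dist_coeffs"]).reshape(-1,2)
    d=q2R(p["rotation"]).apply(np.c_[u,np.ones(len(u))]); return p["xyz"],d
def at_z(n,px,z):
    o,d=ray(n,px); z=np.broadcast_to(z,len(d)); return o+d*((z-o[2])/d[:,2])[:,None]
def proj(n,P):
    p=vision.camera_params(n); Rm=q2R(p["rotation"]).inv()
    return cv2.projectPoints(Rm.apply(np.atleast_2d(P)-p["xyz"]),np.zeros(3),np.zeros(3),p["K"],p["dist_coeffs"])[0].reshape(-1,2)
def crop(n,img,x0,y0,x1,y1,s,out):
    cv2.imwrite(out,cv2.resize(img[y0:y1,x0:x1,::-1],None,fx=s,fy=s,interpolation=cv2.INTER_CUBIC))
E
python3 - <<'E'
from h import *
i=cv2.imread("pics/top0.png")[...,::-1]
crop("top",i,365,200,465,325,4.8,"pics/trayz.png")
crop("top",i,175,200,285,330,4.5,"pics/gratez.png")
i=cv2.imread("pics/side0.png")[...,::-1]
crop("side",i,295,190,415,260,6,"pics/sidez.png")
E
```

```text
(no output)
```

View pics/trayz.png

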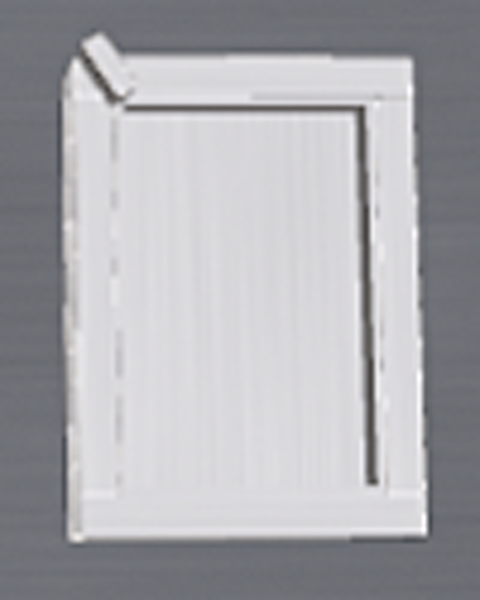

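View pics/gratez.png

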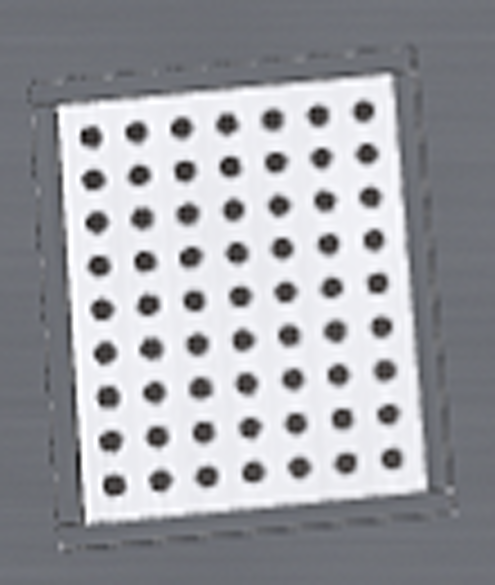

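View pics/sidez.png

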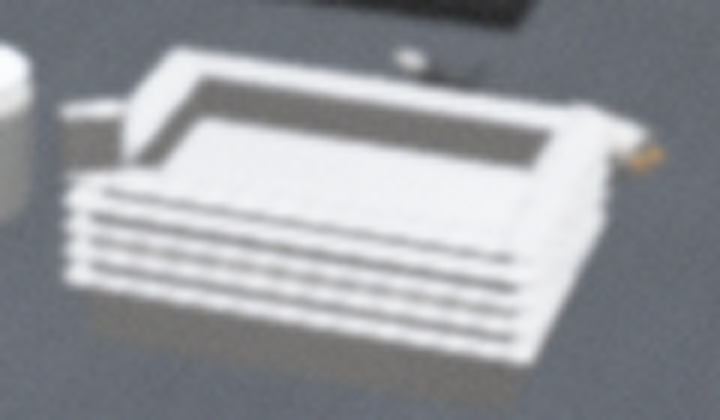

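```bash
cat > m.py <<'E'
from h import *
from scipy.optimize import least_squares
def z2p(z,x0,y0,s): return (np.array(z,float)+.5)/s-.5+[x0,y0]
# tray
c=z2p([(413,56),(427,538),(80,540)],365,200,4.8)
w=at_z("top",c,.082);print("flange corners",w.round(4)); print("sides",np.linalg.norm(np.diff(w,axis=0),axis=1))
l=z2p([(82,43),(98,32),(132,88),(115,98)],365,200,4.8)
wl=at_z("top",l,.112);print("lug",wl.round(4),wl.mean(0))
a=.583;ca,sa=np.cos(a),np.sin(a)
lc=[[95.5+ca*x-sa*y,63+sa*x+ca*y,64] for x,y in((14,5),(14,-5),(-14,-5),(-14,5))]
M=np.array([[105,-75,34],[-105,-75,34],[-105,75,34]]+lc)/1000
obs=np.r_[c,l]
def W(p): return R.from_euler('z',p[2]).apply(M)+[p[0],p[1],.048]
r=least_squares(lambda p:(proj("top",W(p))-obs).ravel(),[.4,-.2,0])
print("tray",r.x,"res",r.fun.reshape(-1,2).round(1).tolist())
p=r.x; print("lug c",R.from_euler('z',p[2]).apply([.0955,.063,.049])+[p[0],p[1],.048])
g=z2p([(92,135),(364,110),(392,458),(114,485)],175,200,4.5)
wg=at_z("top",g,.014);print("grate",wg.round(4),wg.mean(0)); d=wg[0]-wg[3];print("yaw",np.arctan2(d[1],d[0]))
g=z2p([(33,83),(412,46),(456,512),(60,548)],175,200,4.5)
wg=at_z("top",g,.0);print("grate frame",wg.round(4),wg.mean(0))
E
python3 m.py
```

```text
flange corners [[ 0.6283 -0.2784  0.082 ]
 [ 0.4163 -0.2759  0.082 ]
 [ 0.4171 -0.1255  0.082 ]]
sides [0.21201594 0.15039198]
lug [[ 0.6285 -0.1278  0.112 ]
 [ 0.6333 -0.1348  0.112 ]
 [ 0.6087 -0.1489  0.112 ]
 [ 0.6044 -0.1414  0.112 ]] [ 0.61873124 -0.13823386  0.112     ]
tray [ 0.52265264 -0.20117224 -0.0051997 ] res [[-0.8, 0.5], [-0.2, -0.5], [0.0, -0.5], [-0.5, 0.5], [0.2, 0.2], [0.8, -0.4], [0.3, 0.2]]
lug c [ 0.61847893 -0.13866966  0.097     ]
grate [[0.6034 0.2753 0.014 ]
 [0.6151 0.1417 0.014 ]
 [0.4443 0.1266 0.014 ]
 [0.4321 0.2607 0.014 ]] [0.52372435 0.20107065 0.014     ]
yaw 0.08542761415921504
grate frame [[0.6323 0.3084 0.    ]
 [0.65   0.1194 0.    ]
 [0.4185 0.0966 0.    ]
 [0.4022 0.2891 0.    ]] [0.52576867 0.20335558 0.        ]
```

```bash
cat >> h.py <<'E'
def go(target,xang=None,off=(0,0,0)):
    "print shift in tool units to world TCP target, and yaw to make tool x point at world angle xang"
    s=telemetry.sense(); Rt=q2R(s["tool_rot"]); d=Rt.inv().apply(np.array(target)-s["eef_pos"])/.04
    x=Rt.apply([1,0,0]); a=np.arctan2(x[1],x[0])
    print("t",round(s["time"],2),"tcp",s["eef_pos"].round(4),"xang",round(a,4),"open",round(s["opening"]*1e3,1),"F",s["force"].round(2),"q",s["joint_pos"].round(2))
    print("units",d.round(3), "yawdeg", None if xang is None else round(-np.degrees(xang-a),2))
E
python3 -c "
from h import *
go([.6185,-.1387,.16],-.993)
print(at_z('top',[[432,160],[316,290]],[.07,.02]))"
```

```text
t 0.1 tcp [ 0.2037 -0.4832  0.2302] xang -1.172 open 85.6 F [ 0.33 -0.08  0.01] q [-1.3   0.05  0.1   1.62  0.    1.44]
units [ -3.907 -12.901   1.767] yawdeg -10.26
[[ 0.74458707 -0.24527661  0.07      ]
 [ 0.46779725  0.00848428  0.02      ]]
```

play_rows:
  motion:
    - [-3.9,-12.9,0,-10.3,60]
    - [-3.9,-12.9,0,-10.3,60]
    - [-3.9,-12.9,0,-10.3,60]
    - [-3.9,-12.9,0,-10.3,60]
    - [-3.9,-12.9,0,-10.3,60]
    - [-3.9,-12.9,0,-10.3,60]
    - [-3.9,-12.9,0,-10.3,60]
    - [-3.9,-12.9,0,-10.3,60]
  newtons: 20

```text
time: 0.9
eef_pos: [0.5129, -0.2267, 0.2308]
tool_rot: [0.0, 0.879, -0.476, -0.0]
force: [-0.1, 0.1, -0.1]
opening: 0.06
```

```bash
python3 -c "
from h import *
go([.6185,-.1387,.14],-.993)"
```

```text
t 0.9 tcp [ 0.5129 -0.2267  0.2308] xang -0.9921 open 60.0 F [-0.14  0.11 -0.06] q [-0.54  0.14  0.2   1.63 -0.    2.03]
units [-0.396 -3.416  2.268] yawdeg 0.05
```

play_rows:
  motion:
    - [-0.4,-3.4,0.6,0,60]
    - [-0.4,-3.4,1.2,0,60]
    - [-0.4,-3.4,1.8,0,60]
    - [-0.4,-3.4,2.27,0,60]
    - [-0.4,-3.4,2.27,0,60]
    - [-0.4,-3.4,2.27,0,60]

```text
time: 1.5
eef_pos: [0.6158, -0.1406, 0.1396]
tool_rot: [0.0, 0.879, -0.476, -0.001]
force: [-0.3, -0.2, 0.3]
opening: 0.06
```

```bash
python3 -c "
from h import *
i=vision.snapshot('top'); crop('top',i,340,170,470,270,6,'pics/t1.png')
i=vision.snapshot('side'); crop('side',i,280,110,440,260,4.8,'pics/s1.png')
go([.6185,-.1387,.087],-.993)
L=np.array([.6185,-.1387,.112])
print(proj('top',L),proj('side',L))"
```

```text
t 1.6 tcp [ 0.6172 -0.1418  0.1427] xang -0.9935 open 60.0 F [ 0.22  0.16 -0.39] q [-0.33  0.33  0.24  1.48 -0.    2.23]
units [-0.052 -0.067  1.393] yawdeg -0.03
[[387.06818022 213.29842125]] [[310.43925365 207.70771241]]
```

View pics/t1.png

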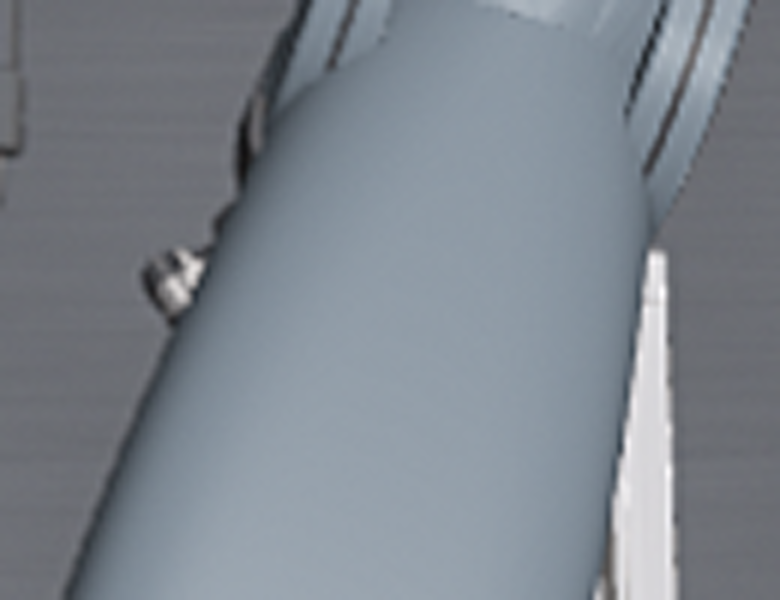

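View pics/s1.png

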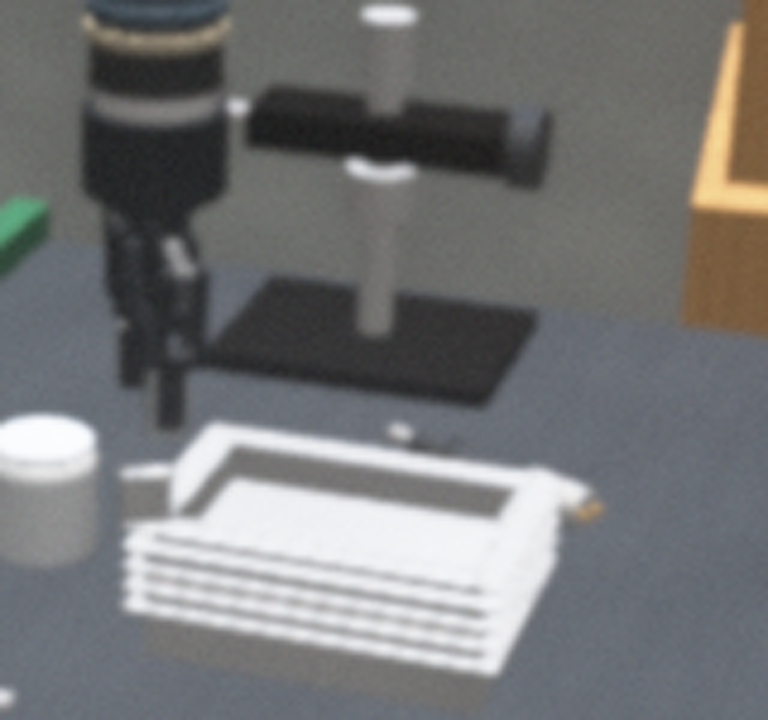

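The side view shows the open fingers straight above the lug, which is at crop (147,490), where its projection should be. I'll descend.

play_rows:
  motion:
    - [-0.03,-0.05,0.5,0,60]
    - [-0.05,-0.07,1.0,0,60]
    - [-0.05,-0.07,1.39,0,60]
    - [-0.05,-0.07,1.39,0,60]
    - [-0.05,-0.07,1.39,0,60]

```text
time: 2.1
eef_pos: [0.6182, -0.1381, 0.0859]
tool_rot: [-0.0, 0.879, -0.476, 0.0]
force: [0.5, 0.5, -0.3]
opening: 0.0601
```

```bash
python3 -c "
from h import *
i=vision.snapshot('side'); crop('side',i,280,140,420,260,5.5,'pics/s2.png')
go([.6185,-.1387,.087],-.993)
"
```

```text
t 2.15 tcp [ 0.6187 -0.1382  0.0865] xang -0.9929 open 60.2 F [0.16 0.38 0.18] q [-0.33  0.34  0.15  1.38 -0.    2.24]
units [ 0.007  0.012 -0.012] yawdeg 0.0
```

View pics/s2.png

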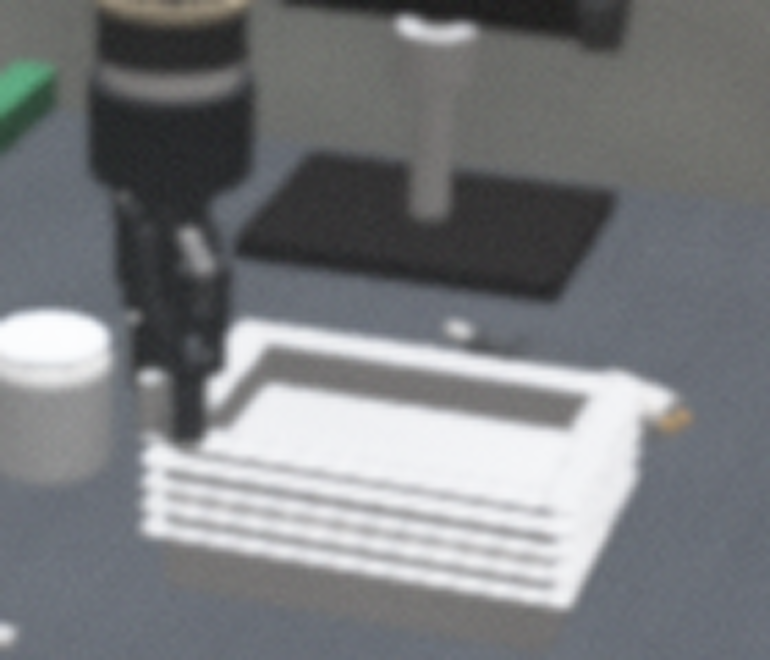

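```bash
python3 -c "
from h import *
P=np.array([[.6187-.546*.035,-.1382+.838*.035,.10],[.6185,-.1387,.112]])
print((proj('side',P)-[280,140])*5.5)"
```

```text
[[184.00435059 427.2844795 ]
 [167.41589506 372.39241827]]
```

play_rows:
  motion:
    - [0,0,0,0,30]
    - [0,0,0,0,16]
    - [0,0,0,0,5]
    - [0,0,0,0,5]
    - [0,0,0,0,5]
    - [0,0,0,0,5]
  newtons: 20

```text
time: 2.75
eef_pos: [0.6189, -0.138, 0.0857]
tool_rot: [0.0, 0.879, -0.476, 0.001]
force: [1.5, -1.9, 1.8]
opening: 0.0095
```

```bash
python3 -c "
from h import *
i=vision.snapshot('side'); crop('side',i,280,140,420,260,5.5,'pics/s3.png')
go([.6185,-.1387,.087],-.993)
"
```

```text
t 2.8 tcp [ 0.6189 -0.138   0.0857] xang -0.9923 open 9.8 F [ 1.39 -2.19  2.45] q [-0.32  0.34  0.15  1.37 -0.    2.24]
units [ 0.009  0.018 -0.033] yawdeg 0.04
```

View pics/s3.png

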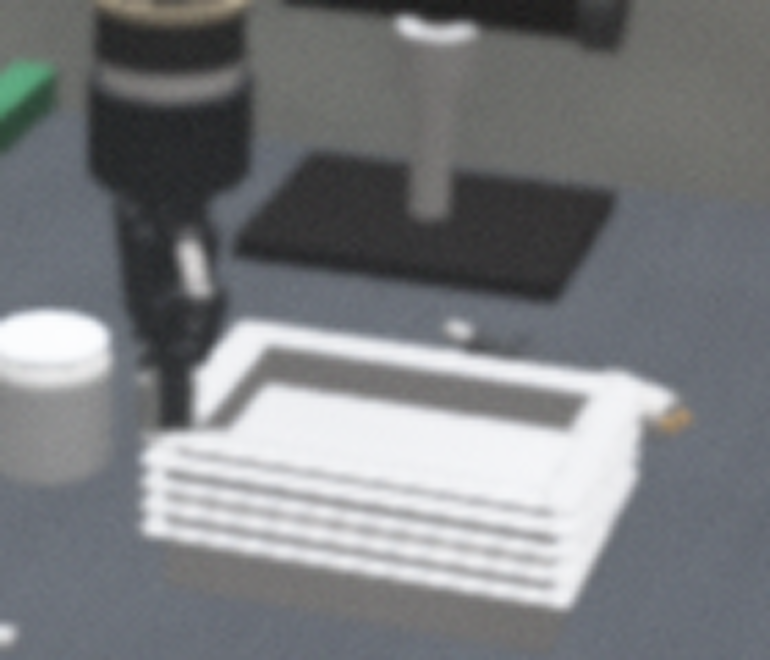

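play_rows:
  motion:
    - [0.02,0.02,-0.1,0,5]
    - [0.02,0.05,-0.2,0,5]
    - [0.02,0.07,-0.28,0,5]
    - [0.02,0.07,-0.28,0,5]

```text
time: 3.2
eef_pos: [0.6157, -0.1388, 0.0951]
tool_rot: [-0.0, 0.88, -0.476, -0.001]
force: [4.4, 1.5, -6.6]
opening: 0.0096
```

```bash
python3 -c "
from h import *
i=vision.snapshot('side'); crop('side',i,280,140,420,260,5.5,'pics/s4.png')
go([.6185,-.1387,.087],-.993);print(telemetry.sense()['moment'])
"
```

```text
t 3.25 tcp [ 0.6157 -0.1388  0.0951] xang -0.9917 open 9.3 F [ 4.26  1.49 -8.1 ] q [-0.33  0.34  0.16  1.4   0.    2.23]
units [ 0.037 -0.061  0.203] yawdeg 0.08
[ 0.37946412 -1.00727577  0.18087931]
```

View pics/s4.png

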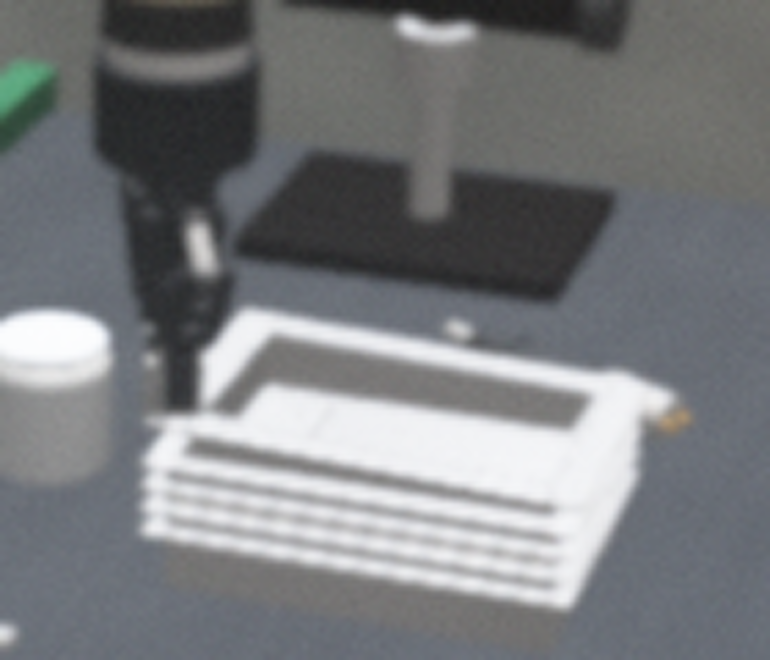

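The lug corner is coming up while the far corner stays seated and the rest of the stack has not moved. I'll continue.

play_rows:
  motion:
    - [0,0.03,-0.12,0,5]
    - [0,0.06,-0.24,0,5]
    - [0,0.09,-0.36,0,5]
    - [0,0.12,-0.48,0,5]
    - [0,0.12,-0.48,0,5]

```text
time: 3.75
eef_pos: [0.6106, -0.1432, 0.1164]
tool_rot: [0.001, 0.879, -0.477, -0.001]
force: [-4.3, -0.8, -4.2]
opening: 0.0095
```

```bash
python3 -c "
from h import *
i=vision.snapshot('side'); crop('side',i,280,140,420,260,5.5,'pics/s5.png')
go([.6185,-.1387,.087],-.993);print(telemetry.sense()['moment'])
"
```

```text
t 3.8 tcp [ 0.6108 -0.1432  0.1161] xang -0.9938 open 9.7 F [-4.1  -0.44 -3.14] q [-0.34  0.32  0.18  1.43 -0.    2.23]
units [ 0.011 -0.226  0.728] yawdeg -0.04
[ 0.04853955  0.84387363 -0.03533952]
```

View pics/s5.png

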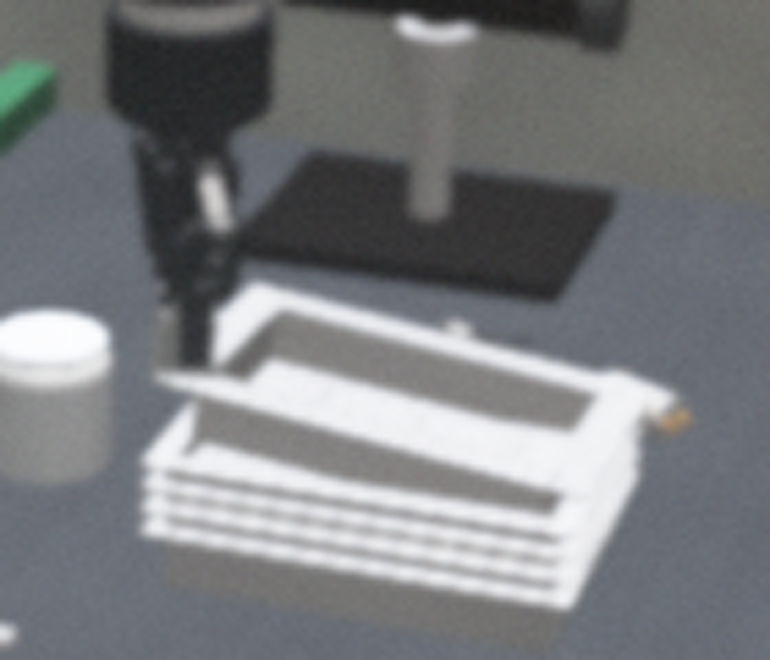

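play_rows:
  motion:
    - [0,0.1,-0.06,0,5]
    - [0,0.15,-0.16,0,5]
    - [0,0.2,-0.26,0,5]
    - [0,0.22,-0.32,0,5]
    - [0,0.22,-0.32,0,5]

```text
time: 4.3
eef_pos: [0.6057, -0.1465, 0.1298]
tool_rot: [-0.001, 0.879, -0.476, 0.001]
force: [1.8, 4.6, -0.5]
opening: 0.0098
```

```bash
python3 -c "
from h import *
i=vision.snapshot('side'); crop('side',i,280,140,420,260,5.5,'pics/s6.png')
go([.6185,-.1387,.087],-.993);print(telemetry.sense()['moment'])
"
```

```text
t 4.35 tcp [ 0.6058 -0.1464  0.1295] xang -0.9923 open 9.5 F [3.12 4.48 0.13] q [-0.35  0.3   0.19  1.45  0.    2.22]
units [ 0.012 -0.368  1.063] yawdeg 0.04
[ 1.11086199 -0.43575742 -0.29564408]
```

View pics/s6.png

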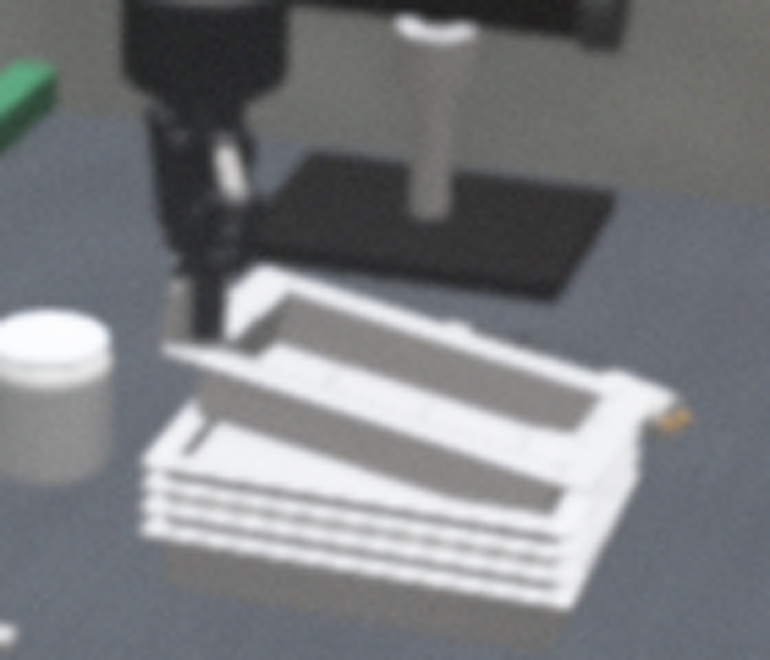

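The tray is slanted about 11–12° and its opposite corner is still in the stack. I'll tighten the grip and lift it straight out.

play_rows:
  motion:
    - [0,-0.04,0,0,5]
    - [0,-0.06,0,0,5]
    - [0,-0.06,0,0,5]
    - [0,-0.06,-0.2,0,5]
    - [0,-0.06,-0.4,0,5]
    - [0,-0.06,-0.6,0,5]
    - [0,-0.06,-0.8,0,5]
    - [0,-0.06,-0.8,0,5]
  newtons: 110

```text
time: 5.15
eef_pos: [0.608, -0.1469, 0.1627]
tool_rot: [0.0, 0.879, -0.476, 0.002]
force: [-0.1, 0.1, -1.9]
opening: 0.0082
```

```bash
python3 -c "
from h import *
i=vision.snapshot('side'); crop('side',i,280,120,420,260,5,'pics/s7.png')
go([.6185,-.1387,.087],-.993);print(telemetry.sense()['moment'])
"
```

```text
t 5.2 tcp [ 0.6077 -0.1467  0.1617] xang -0.9923 open 7.9 F [-0.36 -0.11 -2.52] q [-0.34  0.3   0.25  1.51 -0.    2.22]
units [-0.024 -0.333  1.868] yawdeg 0.04
[ 0.05954695 -0.19888598 -0.0763523 ]
```

View pics/s7.png

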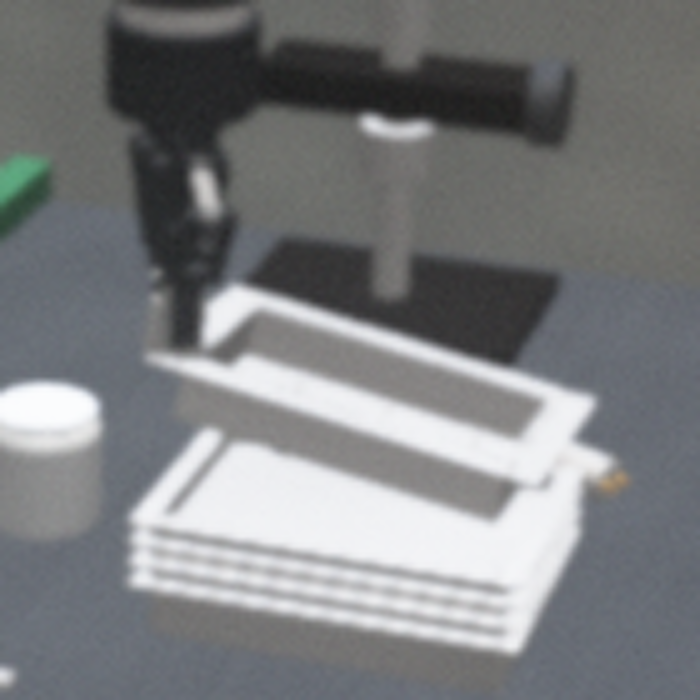

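The tray is free and hanging at the same slant, with 2 N on the wrist, and the stack has not moved. I'll raise it more and carry it over.

play_rows:
  motion:
    - [0,0,-0.4,0,5]
    - [0,0,-0.8,0,5]
    - [0,0,-1.2,0,5]
    - [0,0,-1.6,0,5]
    - [0,0,-1.75,0,5]

```text
time: 5.7
eef_pos: [0.6075, -0.1463, 0.232]
tool_rot: [0.0, 0.879, -0.476, 0.001]
force: [0.6, 0.4, -1.6]
opening: 0.0078
```

```bash
python3 -c "
from h import *
go([.600,.264,.235],-.903)
"
```

```text
t 5.7 tcp [ 0.6075 -0.1463  0.232 ] xang -0.9922 open 7.8 F [ 0.6   0.39 -1.63] q [-0.34  0.31  0.4   1.66 -0.    2.22]
units [-8.69  -5.454 -0.092] yawdeg -5.11
```

play_rows:
  motion:
    - [-0.35,-0.22,0,0,5]
    - [-1.0,-0.63,0,-0.5,5]
    - [-1.7,-1.07,0,-1,5]
    - [-2.4,-1.5,0,-1.5,5]
    - [-3.1,-1.95,0,-2,5]
    - [-3.8,-2.4,0,-2.5,5]
    - [-4.5,-2.8,0,-3,5]
    - [-5.2,-3.25,0,-3.5,5]

```text
time: 6.5
eef_pos: [0.6007, 0.1016, 0.2287]
tool_rot: [0.001, 0.894, -0.448, -0.001]
force: [1.0, 0.2, -3.1]
opening: 0.0081
```

play_rows:
  motion:
    - [-0.7,-0.45,0,-0.4,5]
    - [-1.4,-0.9,0,-0.8,5]
    - [-2.1,-1.35,0,-1.2,5]
    - [-2.8,-1.75,0,-1.5,5]
    - [-3.3,-2.05,0,-1.6,5]
    - [-3.5,-2.2,0,-1.6,5]
    - [-3.5,-2.2,0,-1.6,5]

```text
time: 7.2
eef_pos: [0.5881, 0.2657, 0.2289]
tool_rot: [0.001, 0.9, -0.435, -0.001]
force: [-0.0, 0.0, -1.3]
opening: 0.0077
```

```bash
python3 -c "
from h import *
i=vision.snapshot('side'); crop('side',i,160,140,440,380,2.8,'pics/s8.png')
i=vision.snapshot('top'); cv2.imwrite('pics/t8.png',i[...,::-1])
go([.600,.264,.11],-.903)
"
```

```text
t 7.3 tcp [0.5888 0.2636 0.2295] xang -0.9034 open 7.8 F [ 0.3  -0.8  -2.06] q [ 0.32  0.38  0.48  1.67 -0.    2.79]
units [ 0.163 -0.232  2.986] yawdeg -0.02
```

View pics/s8.png

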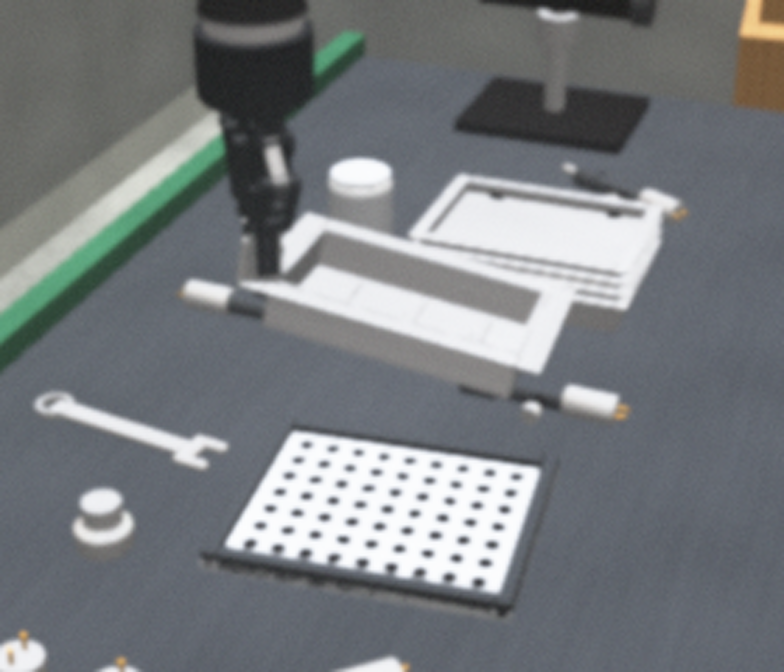

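View pics/t8.png

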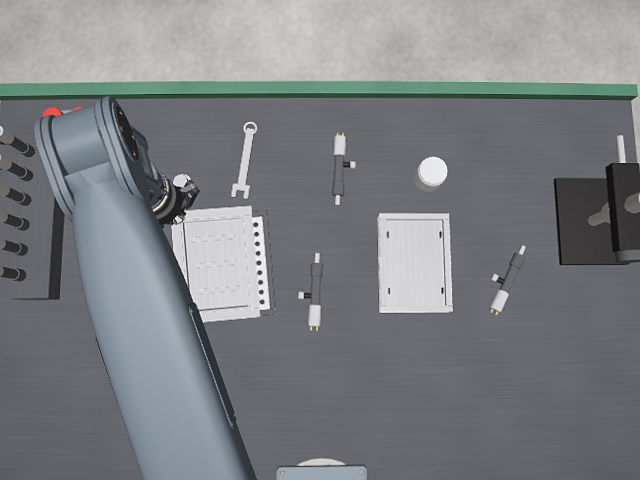

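The tray is above the grate with the heel low and still slanted. The stack, injectors, wrench, tin and collet look where they were. To level it, I'll let the heel touch the grate lightly with a loose grip, so the tray turns in the pads, and then grip hard and lift.

play_rows:
  motion:
    - [0.1,-0.2,0.6,0,5]
    - [0.16,-0.23,1.3,0,5]
    - [0.16,-0.23,2.0,0,5]
    - [0.16,-0.23,2.6,0,5]
    - [0.16,-0.23,2.9,0,5]
    - [0.16,-0.23,2.9,0,5]

```text
time: 7.9
eef_pos: [0.5987, 0.2631, 0.1114]
tool_rot: [0.002, 0.899, -0.437, -0.002]
force: [-0.6, 0.8, -2.7]
opening: 0.008
```

```bash
python3 -c "
from h import *
i=vision.snapshot('side'); crop('side',i,160,140,440,380,2.8,'pics/s9.png')
go([.6143,.2731,.054],-.903)
"
```

```text
t 7.95 tcp [0.5998 0.2637 0.1135] xang -0.9046 open 8.3 F [-0.19 -1.01 -2.42] q [ 0.31  0.4   0.27  1.45 -0.    2.79]
units [ 0.04  -0.432  1.487] yawdeg -0.09
```

View pics/s9.png

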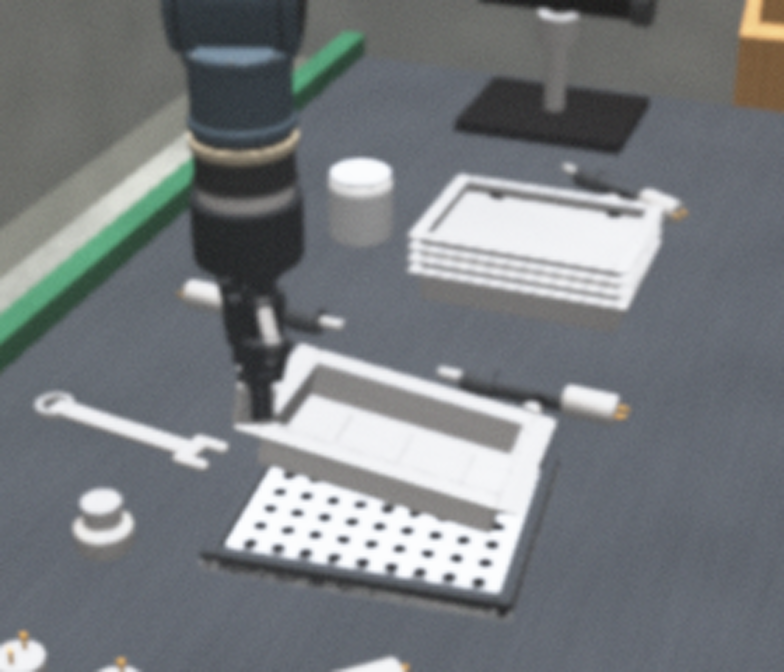

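play_rows:
  motion:
    - [0,0,0.15,0,5]
    - [0,0,0.3,0,5]
    - [0,0,0.36,0,5]
    - [0,0,0.36,0,5]

```text
time: 8.35
eef_pos: [0.6, 0.265, 0.0995]
tool_rot: [0.0, 0.9, -0.436, -0.0]
force: [-1.4, 1.0, -2.2]
opening: 0.0085
```

play_rows:
  motion:
    - [0,0,0,0,5]
    - [0,0,0,0,5]
    - [0,-0.02,0.06,0,5]
    - [0,-0.04,0.12,0,5]
    - [0,-0.08,0.22,0,5]
    - [0,-0.12,0.32,0,5]
    - [0,-0.12,0.32,0,5]
  newtons: 20

```text
time: 9.05
eef_pos: [0.604, 0.268, 0.0867]
tool_rot: [0.0, 0.9, -0.436, 0.0]
force: [0.1, 0.1, 2.1]
opening: 0.0082
```

```bash
python3 -c "
from h import *
i=vision.snapshot('side'); crop('side',i,160,140,440,380,2.8,'pics/s10.png')
go([.6143,.2731,.054],-.903);print(telemetry.sense()['moment'])
"
```

```text
t 9.1 tcp [0.6039 0.2679 0.0871] xang -0.9032 open 7.7 F [-0.09 -0.57  0.89] q [ 0.32  0.42  0.25  1.4  -0.    2.79]
units [ 0.058 -0.285  0.826] yawdeg -0.01
[-0.16950019  0.26310904  0.00497531]
```

View pics/s10.png

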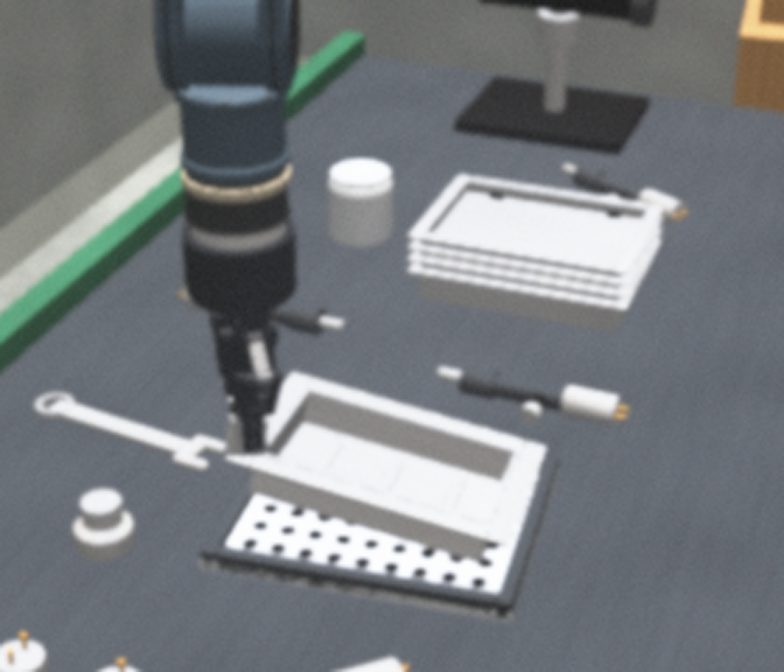

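play_rows:
  motion:
    - [0,-0.05,0.12,0,5]
    - [0.02,-0.09,0.24,0,5]
    - [0.03,-0.13,0.36,0,5]
    - [0.04,-0.17,0.48,0,5]
    - [0.05,-0.21,0.6,0,5]
    - [0.06,-0.24,0.7,0,5]
    - [0.06,-0.27,0.78,0,5]
    - [0.06,-0.27,0.78,0,5]

```text
time: 9.9
eef_pos: [0.6139, 0.2727, 0.0552]
tool_rot: [0.0, 0.9, -0.436, -0.0]
force: [0.5, 0.7, 3.4]
opening: 0.0079
```

```bash
python3 -c "
from h import *
i=vision.snapshot('side'); crop('side',i,160,140,440,380,2.8,'pics/s11.png')
i=vision.snapshot('top'); crop('top',i,150,180,300,330,4,'pics/t11.png')
go([.6143,.2731,.054],-.903);print(telemetry.sense()['moment'])
"
```

```text
t 10.0 tcp [0.6138 0.2726 0.0557] xang -0.9032 open 7.9 F [0.57 0.45 3.4 ] q [ 0.32  0.46  0.24  1.35 -0.    2.79]
units [-0.001 -0.018  0.043] yawdeg -0.01
[-0.24042498  0.57784761 -0.15296683]
```

View pics/s11.png

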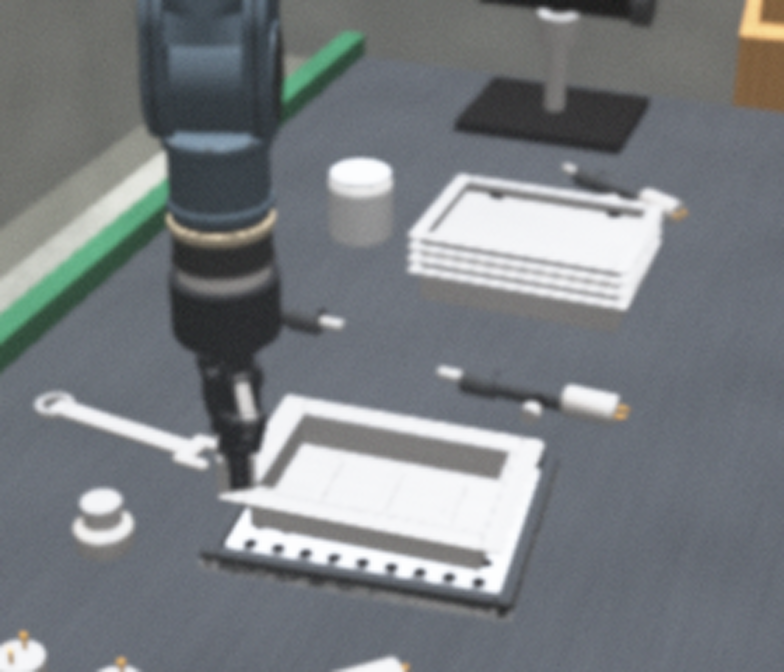

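View pics/t11.png

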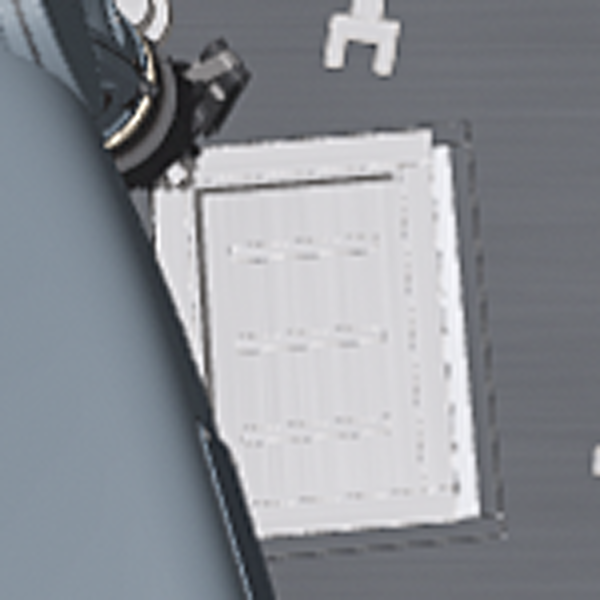

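play_rows:
  motion:
    - [0,-0.02,0.05,0,5]
    - [0,-0.02,0.09,0,5]
    - [0,-0.02,0.09,0,5]

```text
time: 10.3
eef_pos: [0.6146, 0.2734, 0.0518]
tool_rot: [-0.0, 0.9, -0.436, 0.0]
force: [0.4, 0.8, 3.0]
opening: 0.0078
```

```bash
python3 -c "
from h import *
i=vision.snapshot('side'); crop('side',i,210,260,370,360,4.8,'pics/s12.png')
go([.6143,.2731,.054],-.903);print(telemetry.sense()['moment'])
"
```

```text
t 10.35 tcp [0.6146 0.2733 0.0519] xang -0.9032 open 7.8 F [1.2  1.71 2.45] q [0.32 0.46 0.24 1.34 0.   2.79]
units [-0.     0.01  -0.052] yawdeg -0.01
[-0.11287629  0.4030097  -0.1062031 ]
```

View pics/s12.png

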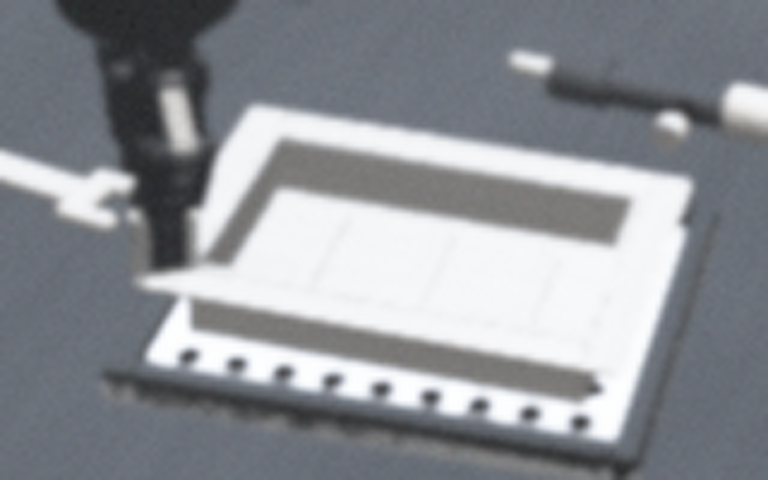

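play_rows:
  motion:
    - [0,-0.01,0.04,0,5]
    - [0,-0.02,0.08,0,5]
    - [0,-0.02,0.08,0,5]

```text
time: 10.65
eef_pos: [0.6152, 0.274, 0.0488]
tool_rot: [-0.0, 0.9, -0.436, -0.0]
force: [0.6, 2.4, 3.4]
opening: 0.0079
```

play_rows:
  motion:
    - [0,-0.01,0.04,0,5]
    - [0,-0.01,0.06,0,5]
    - [0,-0.01,0.06,0,5]

```text
time: 10.95
eef_pos: [0.6158, 0.2741, 0.0469]
tool_rot: [-0.0, 0.9, -0.436, 0.0]
force: [1.4, 1.7, 2.9]
opening: 0.0079
```

```bash
python3 -c "
from h import *
i=vision.snapshot('side'); crop('side',i,210,260,370,360,4.8,'pics/s13.png')
go([.6143,.2731,.054],-.903);print(telemetry.sense()['moment'])
"
```

```text
t 11.0 tcp [0.6158 0.2741 0.0468] xang -0.9031 open 8.1 F [1.37 2.37 3.65] q [0.32 0.47 0.23 1.34 0.   2.79]
units [-0.003  0.045 -0.179] yawdeg -0.0
[-0.04642368  0.414163   -0.21272271]
```

View pics/s13.png

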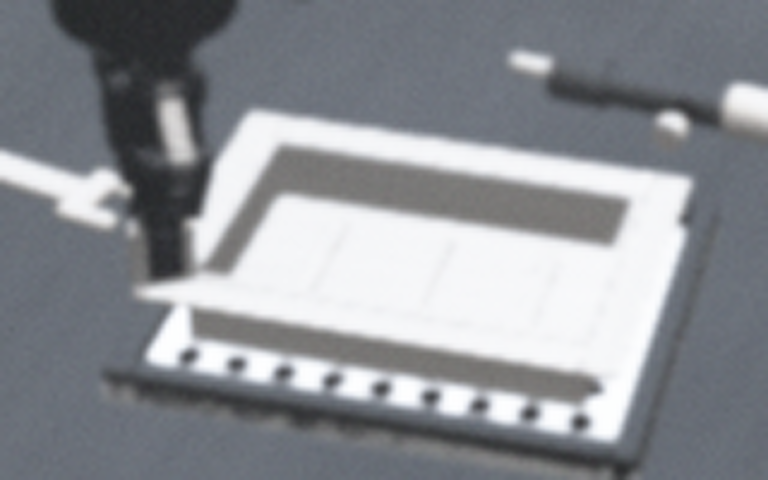

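play_rows:
  motion:
    - [0,0,0.05,0,5]
    - [0,0,0.08,0,5]
    - [0,0,0.08,0,5]

```text
time: 11.3
eef_pos: [0.6158, 0.2741, 0.0467]
tool_rot: [-0.001, 0.9, -0.436, 0.001]
force: [-3.5, 0.5, 13.7]
opening: 0.0079
```

```bash
cat > fit.py <<'E'
from h import *
import sys
def fit(corn,x0,y0,s):
    px=(np.array(corn,float)+.5)/s-.5+[x0,y0]
    M=np.array([[105,75,34],[105,-75,34],[-105,-75,34],[-105,75,34]])/1000
    p=vision.camera_params("side")
    from scipy.optimize import least_squares
    f=lambda v:(proj("side",R.from_rotvec(v[3:]).apply(M)+v[:3])-px).ravel()
    r=least_squares(f,[.5245,.2,.05,0,0,.085]); n=R.from_rotvec(r.x[3:]).apply([0,0,1])
    print("origin",r.x[:3].round(4),"rot",np.degrees(r.x[3:]).round(1),"tilt",np.degrees(np.arccos(n[2])).round(1),"res",r.fun.round(1))
E
python3 -c "
from fit import *
fit([(133,293),(250,111),(692,181),(605,372)],210,260,4.8)
i=vision.snapshot('side'); crop('side',i,210,260,370,360,4.8,'pics/s14.png')
go([.6143,.2731,.054],-.903);print(telemetry.sense()['moment'])
"
```

```text
origin [0.528  0.1977 0.0036] rot [-0.   1.   3.3] tilt 1.0 res [-0.6 -0.3  0.8  0.4 -0.7 -0.4  0.6  0.4]
t 11.35 tcp [0.6158 0.2742 0.0467] xang -0.903 open 8.1 F [-2.44  0.54 13.17] q [ 0.32  0.47  0.23  1.33 -0.    2.79]
units [-0.003  0.046 -0.182] yawdeg -0.0
[-0.4113503   1.37142149 -0.09751203]
```

View pics/s14.png

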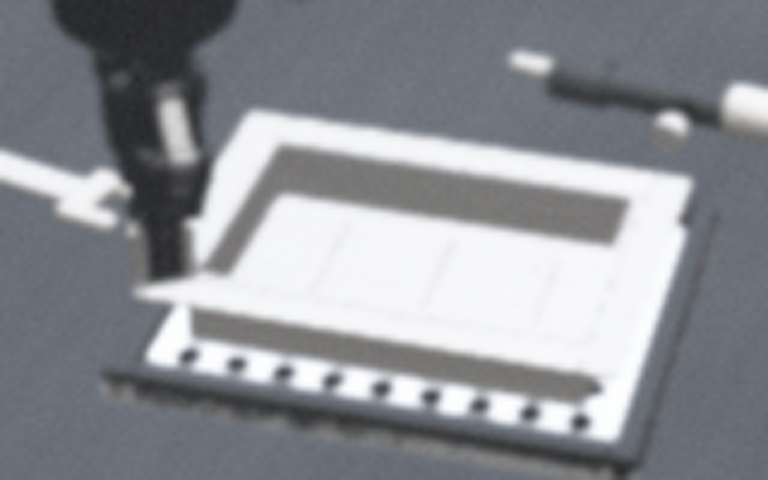

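The tray is now flat on the grate: the upward force jumped to 13 N, motion stopped, and the fitted tilt is about 1°. I'll grip at 120 N and lift slowly.

play_rows:
  motion:
    - [0,0,0,0,5]
    - [0,0,0,0,5]
    - [0,0,0,0,5]
    - [0,0,-0.1,0,5]
    - [0,0,-0.25,0,5]
    - [0,0.02,-0.45,0,5]
    - [0,0.04,-0.7,0,5]
    - [0,0.04,-0.9,0,5]
  newtons: 120

```text
time: 12.15
eef_pos: [0.614, 0.2727, 0.0796]
tool_rot: [0.0, 0.9, -0.436, -0.0]
force: [-0.3, 0.2, -2.3]
opening: 0.0075
```

play_rows:
  motion:
    - [0,0,-0.4,0,5]
    - [0,0,-0.9,0,5]
    - [0,0,-1.4,0,5]
    - [0,0,-1.9,0,5]
    - [0,0,-2.4,0,5]
    - [0,0,-2.8,0,5]
    - [0,0,-3.0,0,5]
    - [0,0,-3.0,0,5]

```text
time: 12.95
eef_pos: [0.6151, 0.2732, 0.2013]
tool_rot: [-0.001, 0.9, -0.436, 0.001]
force: [0.5, 0.3, -1.8]
opening: 0.0074
```

```bash
python3 -c "
from h import *
i=vision.snapshot('side'); crop('side',i,190,170,390,320,4,'pics/s15.png')
i=vision.snapshot('top'); cv2.imwrite('pics/t15.png',i[...,::-1])
go([.6143,.2731,.20],-.903);print(telemetry.sense()['moment'])
"
```

```text
t 13.05 tcp [0.6141 0.2729 0.1987] xang -0.9033 open 8.0 F [ 0.42  0.31 -2.48] q [ 0.32  0.45  0.51  1.63 -0.    2.79]
units [-0.001 -0.008 -0.033] yawdeg -0.01
[ 0.15762532 -0.18652701 -0.04008651]
```

View pics/s15.png

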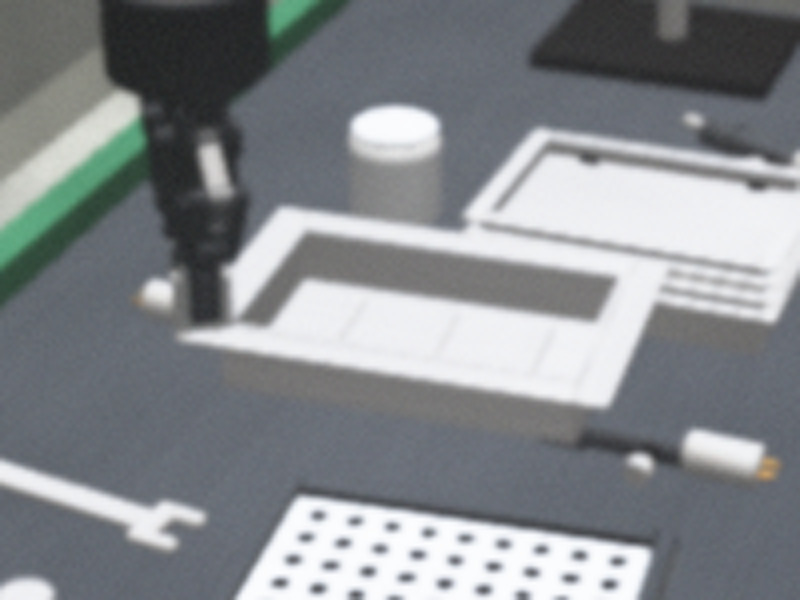

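View pics/t15.png

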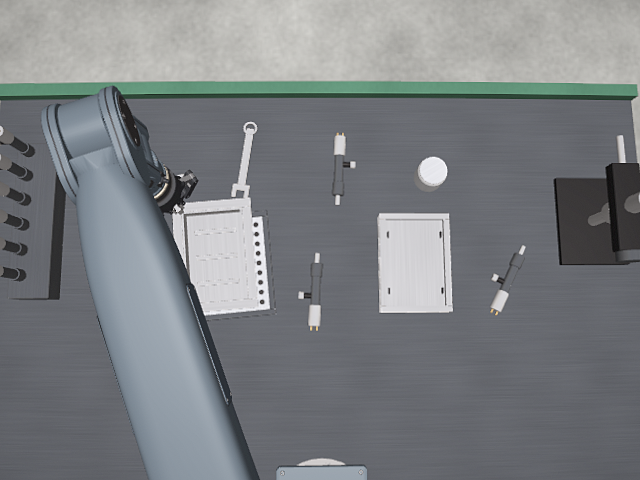

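```bash
python3 -c "
from fit import *
fit([(176,337),(282,207),(667,263),(608,406)],190,170,4)
i=cv2.imread('pics/t15.png')[...,::-1]
crop('top',i,365,200,465,325,4.8,'pics/stackz.png')
a=cv2.imread('pics/top0.png').astype(int);b=cv2.imread('pics/t15.png').astype(int)
d=(abs(a-b).max(2)>25).astype(np.uint8)
n,l,s,c=cv2.connectedComponentsWithStats(d)
for k in range(1,n):
    if s[k,4]>4: print(s[k],c[k].round())
import time
s=telemetry.sense();print(s['eef_pos'],s['force'],s['opening'])
"
```

```text
origin [0.5267 0.1989 0.1579] rot [ 0.5 -1.1  4.8] tilt 1.2 res [ 0.2  0.  -0.3 -0.   0.3  0.  -0.2 -0. ]
[   41    85   217   395 41230] [158. 290.]
[ 73 202   3   3   5] [ 74. 203.]
[379 207  75 105 996] [430. 241.]
[377 217   2  16  17] [377. 224.]
[386 231   3   8  20] [387. 234.]
[378 255   3  13  19] [379. 261.]
[378 264   1   6   6] [378. 266.]
[388 286   2   9  15] [389. 290.]
[257 300   2   6  10] [257. 302.]
[381 308  68   6 139] [411. 312.]
[ 97 315  11  35  36] [102. 332.]
[110 357   3   7   7] [111. 360.]
[ 567  408   73   58 1682] [604. 439.]
[626 424  14  45 443] [634. 445.]
[ 257  429   84   51 3258] [299. 458.]
[619 476  21   4  50] [632. 478.]
[0.61407571 0.27287989 0.19866924] [ 0.42424223  0.30739901 -2.4770436 ] 0.007983913176624046
```

View pics/stackz.png

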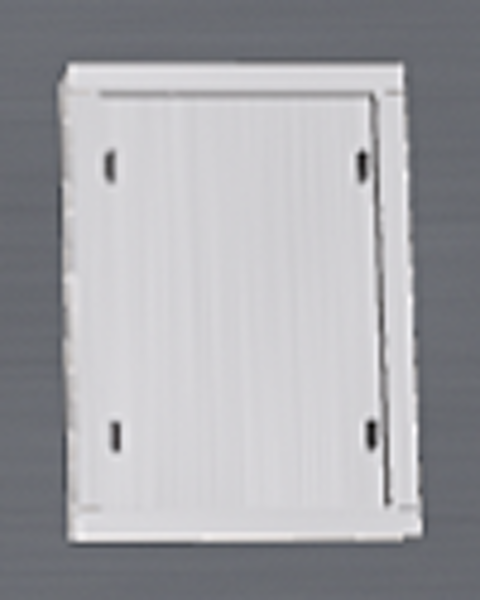

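play_rows:
  motion:
    - [0,0,0,0,5]
    - [0,0,0,0,5]
    - [0,0,0,0,5]
    - [0,0,0,0,5]

```text
time: 13.45
eef_pos: [0.614, 0.2729, 0.1988]
tool_rot: [0.0, 0.9, -0.436, -0.0]
force: [0.1, -0.3, -2.1]
opening: 0.008
```

```bash
python3 -c "
from h import *
z=np.array([(403,64),(421,538),(70,541),(66,66)],float)
w=at_z('top',(z+.5)/4.8-.5+[365,200],.070);print(w.round(4),w.mean(0))
i=vision.snapshot('side'); b=cv2.imread('pics/side0.png')[...,::-1]
crop('side',i,190,170,390,320,4,'pics/s16.png')
a=cv2.imread('pics/s15.png').astype(int);c=cv2.imread('pics/s16.png').astype(int);print('change since last',abs(a-c).mean())
s=telemetry.sense();print(s['time'],s['eef_pos'],s['force'],s['qvel'].round(3))"
```

```text
[[ 0.6271 -0.2766  0.07  ]
 [ 0.4167 -0.2762  0.07  ]
 [ 0.417  -0.1226  0.07  ]
 [ 0.6268 -0.1254  0.07  ]] [ 0.52191067 -0.20018933  0.07      ]
change since last 3.5227069444444443
13.5 [0.61405713 0.27292366 0.19898441] [ 0.31295394  0.37344989 -1.27913653] [ 0.002 -0.001  0.005 -0.001 -0.     0.   ]
```

View pics/s16.png

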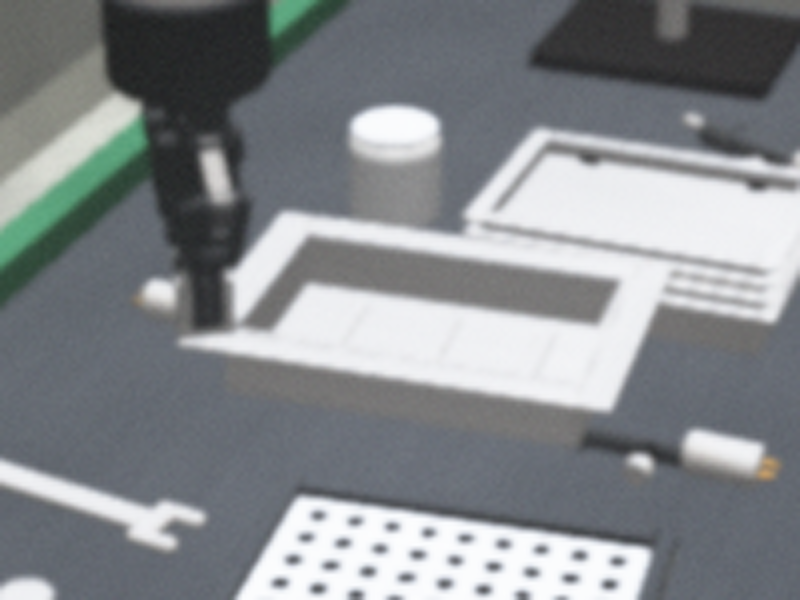

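The tray moved about 1 px with the arm's final settling and is now still and level; its corners are at about (180,342), (286,211), (668,265) and (610,410). I'm handing it in.

```bash
python3 -c "
from bench import order
print(order.hand_in())"
```

```text
the job is handed in; nothing more can be done
None
```

The tray is off the stack and held level over the grate by the gripper alone. I handed the job in at about 13.5 s.

- **Peel:** I took the lug with a 20 N grip and lifted that corner along an arc. The tray turned in the pads to a slant of roughly 11–12°, judged from the lift height and the side view, while the opposite corner stayed in the stack. I then gripped at 110 N and lifted it out.
- **Levelling on the grate:** The moves cannot tilt the tool, so the tray arrived over the grate still slanted. I lowered it onto the grate with a light grip until it lay flat, with about 13 N of push. I then gripped at 120 N and raised it again.

**Last checks**
- **Tray pose:** The fitted tilt is about 1.2°. The underside is about 0.158 m above the bench, and the tray is right way up.
- **Centring:** The tray centre is within about 2–4 mm of the grate centre. The camera fit gives (0.527, 0.199), the arm pose gives (0.524, 0.202), and the grate measures (0.5245, 0.202).
- **Held by the gripper alone:** The wrist reads 1–2.5 N, which fits the tray's 2 N weight. The arm was at rest.
- **Stack and other things:** The stack is within about 1 mm of where it started. The before-and-after top views show no change at the injectors, wrench or tin. The arm hides the collet and the left injector in the last top view. The side views during levelling showed the collet in place, but the left injector was not checked after the move.

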